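# Find the caddy castor with the worn axle and flag its corner

### The arm

A 7-joint arm with a two-finger parallel gripper is mounted at the origin on the work surface. World frame = base frame: x ahead of the robot, y to its left, z up, the work surface at z = 0. Lengths are in m, angles in rad, forces in N, time in s.
With the tool pointing down it reaches from about 0.35 to 0.9 m from the base axis. Payload 19.9 kg.
Tool frame: the origin (TCP) lies on the centre line of the jaws, within the pads' length; the fingertips stand 14 mm ahead of it and the grasp point (between the pads) lies 5 mm behind it; z points along the fingers, y is the direction in which the jaws open and shut (so a half turn about z gives the same grasp; the last joint's range is limited). The gripper opens to 94 mm and grips with 3 to 60 N. Pads are 16 mm wide; open, the fingers measure 119 mm over their backs; the gripper's body (75 mm by 177 mm) begins 78 mm behind the grasp point.
Start: joints at [1.081, 0.417, -0.01, 1.614, 0.005, 1.111, -0.053], TCP at [0.271, -0.563, 0.219] pointing down, gripper open.
Joint ranges: [-2.81, 2.81], [-0.39, 2.02], [-1.27, 1.25], [0.06, 2.57], [-1.19, 4.33], [0.19, 2], [-2.82, 2.82]. Speed limits (rad/s): [1.89, 1.89, 2.39, 2.39, 3.01, 3.01, 3.01].

### API

Orientations are given as a rotation vector (axis times angle).
In Python, from plant import r, snapshot, search_frame, outline_of, pinpoint gives the robot as it stands.
- The arm moves only by the tool drive_tool, never from a script. Its argument "increments" is one flat list of numbers, 7 for each row, row after row: the shift along the tool's x, y, z in cm, then the turn, a rotation vector about the tool's x, y, z in degrees, then the closure, from 0 (fully open) to 1 (shut). A call has 1 to 10 rows; each row is the pose to reach, as a shift and turn from the pose measured when the call began, along the tool's axes at that moment; what a row does not reach only later rows make up. A row lasts 1/10 s, in which the tool goes at most 50 mm and 8.59 degrees, less where a joint would pass 70% of its speed; a pose out of reach is approached as far as the arm can. A call with a gripper value outside its range is refused whole. The fingers move at their own pace and stop on an object; "squeeze" is the grip in N (left out, the last holds). Time passes only in rows, so rows that repeat a pose let the fingers close. It gives the time, the measured TCP pose, the force and the opening at its end, in the units of the state.
- r.get_state(): the state, without advancing time (a new reading comes with each control period).
- snapshot(name): name is "side" or "top" or "wrist"; returns a dict with "pixels" (384x512x3 uint8, red, green, blue), "fx", "fy", "cx", "cy" (pixels), "view" (4x4, takes a point from world to camera coordinates); the wrist camera has in their place "mount" (4x4, takes a point from camera to tool coordinates, whose origin is the TCP and whose axes are the flange's). Camera axes: x right, y down, z forward; pixel columns grow to the right and rows downward; lengths in m; the calibration is good to about 2 mm. A picture is of the moment at which its call begins: read the wrist's pose just before it. There is no depth.
- r.sign_off(): hands the job in, once; it reports no verdict.
Trained networks look in the newest picture that a camera, given by its name, has taken for a name from the list of things; names that differ only in an ending like _2 or _b are one class to them, and where a whole thing is asked for, a point or a joint stands for the part that bears it (a point fixed in the world has none). Each returns a list of dicts, best first, with "confidence" (0 to 1); they miss things now and then, are a little off and sometimes report something else, mostly with a low value. They report only what shows in the picture. A call takes as long as a camera call. They do not tell look-alikes from the thing itself.
- search_frame(thing, camera): "centre" ([x, y, z] in m, in world coordinates, good to about 4 mm: the middle of the surface that is visible of it).
- outline_of(thing, camera): "pixels" (384x512 bool, what is visible of it).
- pinpoint(thing, camera): "centre" ([x, y, z] in m, in world coordinates, good to about 4 mm: a listed point, or the origin of a listed thing).
The state is a dict: "time": time; "q": joint angles; "dq": joint speeds; "joint_torque": joint torques, N m; "ee_pos": TCP position; "ee_rot": TCP orientation; "ft_force": force on the tool from outside, world axes, zero at the start; "torque": the same for the moment, N m; "gripper_width": finger opening in m.
Only numpy, scipy, OpenCV 4.12 (cv2) and the standard library are available. Lean on these libraries where they do the work, as an engineer would, in place of code of your own. Each camera call takes 0.05 s, during which the arm holds its last target.

### The job

One of the three castors on the upturned tool caddy has a worn axle: find it by rocking the wheels in turn side to side on their axles, first towards the swing-door end and then the other way, holding a light push of a few newtons (never over 15 N) against each stop for a moment. Then flag it: stand the plastic corner guard on the worktop snug against the caddy corner that carries the worn castor, both legs flat on the caddy's sides, and let go. Leave the tape gun, hole punch and tumbler alone.

Things in the scene. Friction and masses are not known exactly. Their poses are not given: they have to be found in the camera images.
- caddy: Grey steel tool caddy, fixed, upside down: closed box 150 (x) x 230 (y) x 100 mm high. Origin: centre of its footprint on the worktop, z up; +y points to the end with the small swing door (64 x 74 mm steel panel, shut); +x points away from the robot. Castor plates 3 mm thick on top, centred 35 mm in from both sides of each corner; three carry castors, the (+x, +y) one is bare.
- wheel_near_right (a point): On the axle, midway between the fork cheeks, of the castor at the near-right corner (-x, -y of the caddy), 150 mm above the worktop; fixed; axes as the caddy's. All wheels: 64 mm diameter, 22 mm wide, axle along caddy y, top 182 mm above the worktop; they also spin. Spacer washers hold each wheel up to 3.5 mm off this point along the axle, either way, differently each run.
- wheel_near_left (a point): On the axle, midway between the fork cheeks, of the castor at the near-left corner (-x, +y of the caddy), 150 mm above the worktop; fixed; axes as the caddy's. All forks: steel, 44 mm wide over the cheeks (along y); the cheeks end 157 mm above the worktop, so the upper 25 mm of the wheel is free on both faces.
- wheel_far_right (a point): On the axle, midway between the fork cheeks, of the castor at the far-right corner (+x, -y of the caddy), 150 mm above the worktop; fixed; axes as the caddy's. Sound wheels rock under 1 mm under 5 N; the one worn wheel rocks easily (about 1 N) by 0.17 rad to each side about its middle, then stops. Its corner changes from run to run and cannot be seen.
- corner_near_right (a point): The caddy's near-right vertical edge (-x, -y) at worktop height, under the castor of that corner; axes as the caddy's.
- corner_near_left (a point): The caddy's near-left vertical edge (-x, +y) at worktop height, under the castor of that corner; axes as the caddy's.
- corner_far_right (a point): The caddy's far-right vertical edge (+x, -y) at worktop height, under the castor of that corner; axes as the caddy's.
- guard_fin (a point): Hard black plastic corner guard, loose, 0.1-0.2 kg, upright, 100 mm tall. This point: middle of its grip fin, 50 mm above its foot, (-22.5, -22.5) mm from the inner corner. Own axes: from the inner corner two flat legs, 6 mm thick, run 40 mm along +x and +y; the fin, 12 mm thick, full height, sticks out along (-1,-1), 12 to 43 mm from the inner corner.
- guard_hollow (a point): Point in the guard's hollow, (35, 35) mm from its inner corner, 50 mm above its foot; axes as guard_fin. When the guard is seated on a caddy corner (standing on the worktop, both legs flat on the sides), this point is right under that corner's wheel point.
- tape_gun: Blue hand tape gun, loose bystander, 260 x 60 x 106 mm, lying to the right beyond the guard; origin under its middle, handle to its -x.
- hole_punch: Chrome hole punch, loose bystander, 120 x 60 x 65 mm, on the left near the robot; origin under its middle.
- tumbler: Frosted glass tumbler with markers, loose bystander, 74 mm diameter, 100 mm tall, 155 mm with the markers, on the left; origin under its middle.
Things that resemble listed ones, but are neither listed nor needed, are in the scene too. Of the things like the part that bears guard_fin, leave any that is purple; of the rest the larger one is meant.

How it is judged:
On the way, in this order (a step that is already met when the one before it is completed fails the run):
1. the worn wheel is rocked to its stop towards the swing-door end and pressed there with at least 1.5 N (angle between castor0_wheel_c0's own z axis and vertical above 1.7008 rad and contact force between the fingers and castor0_wheel_c0 above 1.5 N), for 0.15 s.
2. the worn wheel is rocked to its stop the other way and pressed there with at least 1.5 N (angle between castor0_wheel_c0's own z axis and vertical below 1.4408 rad and contact force between the fingers and castor0_wheel_c0 above 1.5 N), for 0.15 s.
3. the corner guard stands seated on the corner under the worn castor (horizontal distance between guard_hollow and castor0_c0 below 0.007 m and height (world z) of guard_hollow below 0.054 m and angle between guard_hollow's own z axis and vertical below 0.08 rad and (angle between the x axis of guard_hollow and the x axis of caddy, either way round below 0.12 rad or angle between the x axis of guard_hollow and the y axis of caddy, either way round below 0.12 rad)), for 0.2 s.
At the end, for the whole second after the job is handed in: The corner guard stands upright (within 0.08 rad) on the worktop, square (within 0.12 rad) on the caddy corner that carries the worn castor, its hollow point within 7 mm horizontally of the middle of that castor's fork, released and at rest (all of step 3); the robot touches nothing.
It fails at once if a castor wheel is pushed or squeezed by the fingers with more than 15 N (contact force between the fingers and castor0_wheel_c0 above 15 N or contact force between the fingers and castor1_wheel_c0 above 15 N or contact force between the fingers and castor2_wheel_c0 above 15 N).
It fails at once if the tape gun, hole punch or tumbler is moved more than 20 mm (distance of any of tape_gun, hole_punch, tumbler from where it was at the start of the episode above 0.02 m).
It also fails if it takes over 72 s, if anything falls off the work surface, if the arm or the gripper's body presses on something with over 40 N, if the wrist force passes 120 N, or if a joint passes its speed limit or range.

## Working session

There is one attempt and no reset: what is moved stays moved. The work goes in short steps, Python scripts to look and compute and a tool call to move; the robot and the scene stay as the last step left them, time stands still between calls to the robot, and variables do not carry over. Pictures are saved under pics/ and viewed, and the job is handed in when it is done.

Besides the shell and the picture viewer there is one more tool, called after "Request:" by a JSON object that holds its "method" and its "body". drive_tool: Moves the arm, as the interface text tells. Its arguments: {"type":"object","properties":{"increments":{"type":"array","items":{"type":"number"}},"squeeze":{"type":"number"}},"required":["increments"]}

```bash
ls; mkdir -p pics; cat > look.py <<'E'
from plant import r, snapshot, search_frame, outline_of, pinpoint
import numpy as np, cv2
def save(cam,name):
    s=snapshot(cam); cv2.imwrite(f'pics/{name}.png',cv2.cvtColor(s['pixels'],cv2.COLOR_RGB2BGR)); return s
E
python3 - <<'E'
from look import *
st=r.get_state(); print(st)
for c in ['side','top','wrist']:
    s=save(c,c+'0'); print(c,s['fx'],s['fy'],s['cx'],s['cy']); print(np.round(s.get('view',s.get('mount')),4).tolist())
    if c!='wrist':
      for t in ['caddy','wheel_near_right','wheel_near_left','wheel_far_right','corner_near_right','guard_fin','guard_hollow','tape_gun','hole_punch','tumbler']:
        for d in pinpoint(t,c): print(t,np.round(d['centre'],4),round(d['confidence'],2))
E
```

```text
pics
{'time': 0.0, 'q': array([ 1.08149561,  0.41798683, -0.01028422,  1.61422255,  0.00468877,
        1.11071325, -0.05299596]), 'dq': array([ 0.00175701,  0.00050045, -0.00069139, -0.00143558, -0.00131292,
       -0.00132661,  0.00174429]), 'joint_torque': array([ 4.02118339e-04, -8.51255465e+01,  6.38580211e-01, -4.25989544e+01,
       -4.89665859e-02,  1.86844461e-02,  2.14028637e-04]), 'ee_pos': array([ 0.27042532, -0.5630302 ,  0.21879701]), 'ee_rot': array([-3.06195967e+00, -6.97249023e-01,  5.96784466e-04]), 'ft_force': array([ 0.3418545 ,  0.33230838, -0.77578295]), 'torque': array([ 0.00893031, -0.03803802,  0.03756432]), 'gripper_width': 0.09402313224507325}
side 496.9004908771624 496.9004908771624 246.6034719136378 188.75587485676763
[[-0.824, -0.5663, -0.0184, 0.4442], [-0.2807, 0.4363, -0.8549, 0.1992], [0.4922, -0.6992, -0.5185, 1.2043], [0.0, 0.0, 0.0, 1.0]]
caddy [0.5295 0.0723 0.0037] 0.93
caddy [ 0.6253 -0.3892 -0.0026] 0.71
wheel_near_right [ 0.5059 -0.0155  0.151 ] 0.76
wheel_far_right [0.5829 0.0009 0.1506] 0.72
corner_near_right [ 0.4741 -0.0515  0.0014] 0.61

[... 856 characters left out ...]
orner_near_right [ 0.4751 -0.0544 -0.0023] 0.71
guard_fin [ 0.3865 -0.2647  0.0526] 0.98
guard_fin [ 0.5013 -0.3024  0.0531] 0.66
guard_fin [ 0.4666 -0.1561  0.0391] 0.49
guard_fin [0.4396 0.1823 0.001 ] 0.42
guard_hollow [ 0.3025 -0.2726  0.0523] 0.87
guard_hollow [ 0.489  -0.222   0.0542] 0.59
guard_hollow [ 0.4414 -0.2137  0.0371] 0.47
tape_gun [ 0.6191 -0.3859 -0.0033] 0.8
hole_punch [0.3079 0.422  0.0031] 0.95
tumbler [0.5917 0.4256 0.0009] 0.84
tumbler [0.4424 0.178  0.0032] 0.47
wrist 332.02636180007624 332.02636180007624 259.6871023930861 194.33282355250245
[[-0.0003, -0.9702, -0.2422, 0.0692], [1.0, -0.0002, -0.0003, 0.0004], [0.0002, -0.2422, 0.9702, -0.1642], [0.0, 0.0, 0.0, 1.0]]
```

View pics/side0.png

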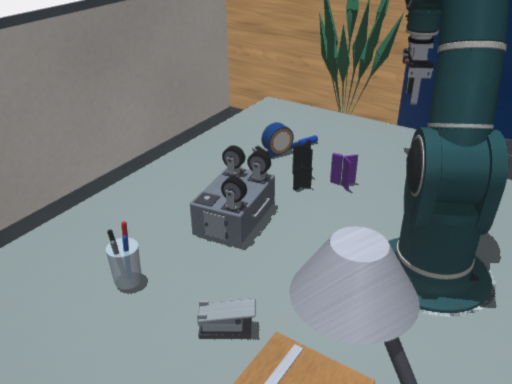

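View pics/top0.png

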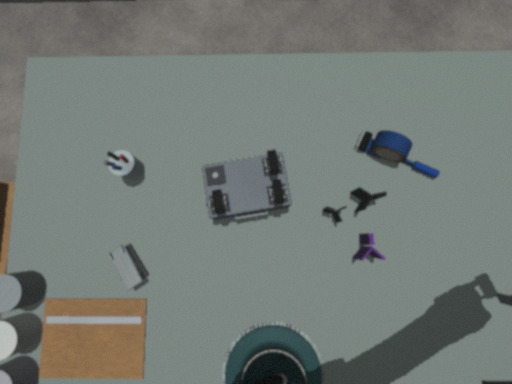

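```bash
python3 - <<'E'
import cv2,numpy as np
a=cv2.imread('pics/side0.png')[130:330,190:440]; b=cv2.imread('pics/top0.png')[130:330,230:410]
cv2.imwrite('pics/crop0.png',np.hstack([cv2.resize(a,(460,400)),cv2.resize(b,(340,400))]))
E
```

```text
(no output)
```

View pics/crop0.png

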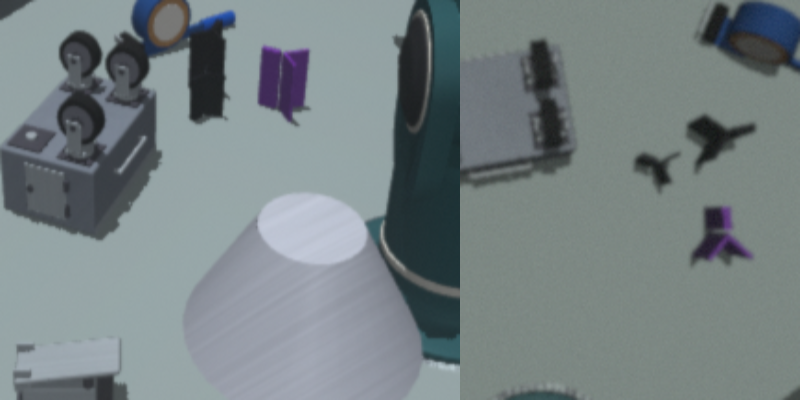

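```bash
python3 - <<'E'
import cv2,numpy as np
a=cv2.imread('pics/side0.png')[125:205,280:370]; b=cv2.imread('pics/top0.png')[170:270,310:400]
f=lambda i:cv2.resize(cv2.convertScaleAbs(i,alpha=2.0,beta=10),(400,440),interpolation=cv2.INTER_CUBIC)
cv2.imwrite('pics/crop1.png',np.hstack([f(a),f(b)]))
b=cv2.imread('pics/top0.png')[140:230,195:300]
cv2.imwrite('pics/crop2.png',cv2.resize(b,None,fx=7,fy=6,interpolation=cv2.INTER_CUBIC))
E
```

```text
(no output)
```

View pics/crop1.png

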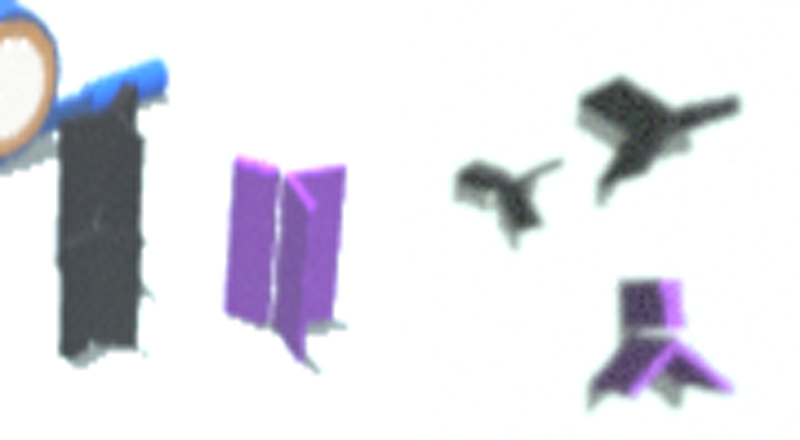

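View pics/crop2.png

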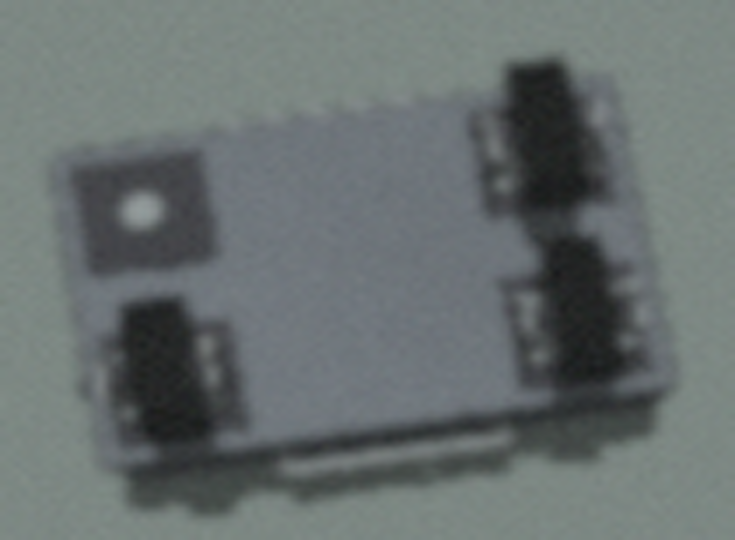

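View pics/wrist0.png

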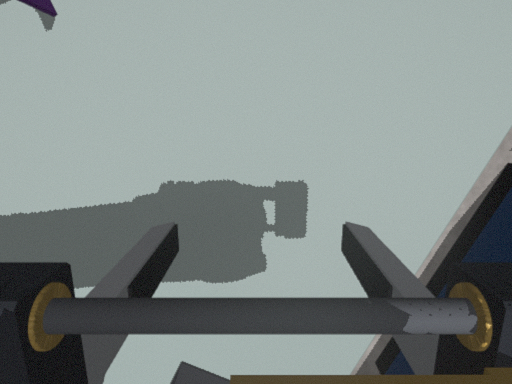

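```bash
cat > cad.py <<'E'
from look import *
from scipy.optimize import least_squares
L={'caddy':(0,0,0),'wheel_near_right':(-.04,-.08,.15),'wheel_near_left':(-.04,.08,.15),'wheel_far_right':(.04,-.08,.15),'corner_near_right':(-.075,-.115,0),'corner_near_left':(-.075,.115,0),'corner_far_right':(.075,-.115,0)}
def obs(cams=('side','top')):
    O=[]
    for c in cams:
        snapshot(c)
        for t in L:
            for d in pinpoint(t,c): O.append((t,np.array(d['centre']),d['confidence'],c))
    return O
def fit(O):
    A=np.array([L[o[0]] for o in O]);B=np.array([o[1] for o in O])
    def f(p):
        c,s=np.cos(p[2]),np.sin(p[2])
        R=np.array([[c,-s],[s,c]])
        return ((A[:,:2]@R.T+p[:2]-B[:,:2])/0.004).ravel()
    s=least_squares(f,[.53,.07,.175],loss='cauchy')
    res=np.linalg.norm(s.fun.reshape(-1,2),axis=1)*4
    return s.x,res
E
python3 - <<'E'
from cad import *
import pickle
O=obs(); pickle.dump(O,open('O.pkl','wb')); x,res=fit(O); print(x)
for o,e in zip(O,res): print(o[0],np.round(o[1],4),round(o[2],2),o[3],round(e,1))
E
```

```text
[0.52947985 0.07241238 0.15995043]
caddy [0.5281 0.0729 0.002 ] 0.78 side 1.5
caddy [0.4747 0.1433 0.1441] 0.25 side 89.6
wheel_near_right [ 0.5009 -0.0149  0.1518] 0.77 side 2.7
wheel_near_left [0.4748 0.1419 0.1424] 0.96 side 4.0
wheel_far_right [0.5809 0.0026 0.1503] 0.61 side 2.9
corner_near_right [ 0.4773 -0.0505 -0.0023] 0.96 side 4.4
corner_near_left [0.4365 0.173  0.0037] 0.77 side 1.2
caddy [0.5316 0.0707 0.0014] 0.55 top 2.7
wheel_near_right [ 0.5037 -0.011   0.1484] 0.77 top 2.2
wheel_near_right [ 0.499  -0.3001  0.054 ] 0.61 top 287.2
wheel_near_left [0.4792 0.1438 0.1464] 0.81 top 2.3
wheel_far_right [5.821e-01 2.000e-04 1.465e-01] 0.96 top 0.6
corner_near_right [ 0.4735 -0.0545 -0.002 ] 0.7 top 1.5
corner_near_left [ 0.4423  0.1784 -0.0006] 0.92 top 6.8
```

```bash
cat > ov.py <<'E'
from look import *
def proj(s,P):
    P=np.asarray(P,float); V=s['view']; q=P@V[:3,:3].T+V[:3,3]
    return np.c_[s['fx']*q[:,0]/q[:,2]+s['cx'], s['fy']*q[:,1]/q[:,2]+s['cy']]
def T(p,pts):
    pts=np.asarray(pts,float); c,s=np.cos(p[2]),np.sin(p[2])
    return np.c_[c*pts[:,0]-s*pts[:,1]+p[0], s*pts[:,0]+c*pts[:,1]+p[1], pts[:,2]]
def rect(x0,x1,y0,y1,z): return [(x0,y0,z),(x1,y0,z),(x1,y1,z),(x0,y1,z)]
def overlay(s,polys,box,k,name):
    x0,y0,x1,y1=box
    im=cv2.cvtColor(s['pixels'],cv2.COLOR_RGB2BGR)[y0:y1,x0:x1]
    im=cv2.convertScaleAbs(cv2.resize(im,None,fx=k,fy=k,interpolation=cv2.INTER_CUBIC),alpha=1.4)
    for P,col in polys:
        q=((proj(s,P)-[x0,y0]+.5)*k).round().astype(int)
        cv2.polylines(im,[q],True,col,1)
    cv2.imwrite('pics/'+name,im); return im
E
python3 - <<'E'
from ov import *
p=[0.5295,0.0722,0.165]
box=(-.075,.075,-.115,.115)
pol=[(T(p,rect(*box,0)),(0,0,255)),(T(p,rect(*box,.1)),(0,255,0))]
ims=[]
for c,b in (('side',(185,135,285,245)),('top',(195,140,300,230))):
    s=snapshot(c); ims.append(cv2.resize(overlay(s,pol,b,6,'tmp.png'),(400,400)))
cv2.imwrite('pics/ov1.png',np.hstack(ims))
E
```

```text
(no output)
```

View pics/ov1.png

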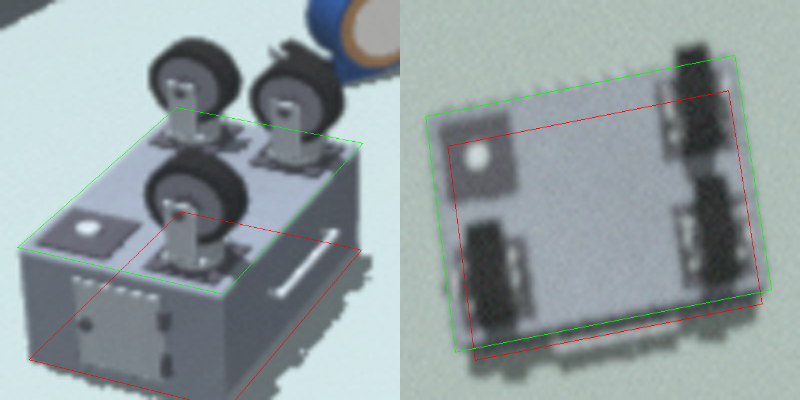

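```bash
cat > gfit.py <<'E'
from ov import *
from scipy.optimize import minimize
def boxes():
    d=np.sqrt(.5); u=np.array([-d,-d]); v=np.array([d,-d])
    fin=[u*a+v*b for a,b in ((8,-6),(43,-6),(43,6),(8,6))]
    l1=[(-6,-6),(40,-6),(40,0),(-6,0)]; l2=[(-6,-6),(0,-6),(0,40),(-6,40)]
    return [np.array(x,float)/1000 for x in (fin,l1,l2)]
def mask(s,p,h=.1,sc=1.0,ss=8,win=(0,0,512,384)):
    x0,y0,x1,y1=win
    m=np.zeros(((y1-y0)*ss,(x1-x0)*ss),np.uint8)
    for b in boxes():
        P=np.vstack([np.c_[b*sc,np.zeros(4)],np.c_[b*sc,np.full(4,h)]])
        q=(proj(s,T(p,P))-[x0,y0]+.5)*ss
        cv2.fillConvexPoly(m,cv2.convexHull(q.astype(np.float32)).round().astype(np.int32),1)
    return cv2.resize(m.astype(np.float32),(x1-x0,y1-y0),interpolation=cv2.INTER_AREA)
E
python3 - <<'E'
from gfit import *
S=snapshot('top'); 
for d in outline_of('guard_fin','top'):
    m=d['pixels']; ys,xs=np.nonzero(m); print(d['confidence'],m.sum(),xs.min(),xs.max(),ys.min(),ys.max())
px=S['pixels'].astype(int); 
win=(345,178,400,222); w=px[win[1]:win[3],win[0]:win[2]].sum(2)
dark=(w<150).astype(np.float32)
print(w.min(),np.percentile(w,[5,10,20,50])); 
# exclude the tape gun
obsm=dark.copy()
best=[]
for y0 in np.arange(-3.1,3.2,.4):
    f=lambda p: np.abs(cv2.GaussianBlur(mask(S,p,win=win)-obsm,(0,0),1.0)).sum()
    r_=minimize(f,[.495,-.31,y0],method='Nelder-Mead',options=dict(initial_simplex=[[.495,-.31,y0],[.51,-.31,y0],[.495,-.295,y0],[.495,-.31,y0+.3]]))
    best.append((r_.fun,r_.x))
best.sort(key=lambda t:t[0])
for b in best[:5]: print(b)
p=best[0][1]
pol=[(T(p,np.c_[b,np.full(4,z)]),c) for b in boxes() for z,c in ((0,(0,0,255)),(.1,(0,255,0)))]
a=overlay(S,pol,(345,178,400,222),8,'t.png'); s=snapshot('side'); b=overlay(s,pol,(280,130,330,200),6,'t.png')
cv2.imwrite('pics/ov2.png',np.hstack([a,cv2.resize(b,(300,a.shape[0]))]))
E
```

```text
0.76 419 354 383 234 259
0.69 3961 202 291 152 219
0.63 351 351 385 187 210
0.5 105 324 340 208 220
56 [ 92.  131.9 291.8 388. ]
(np.float64(109.28012084960938), array([ 0.49584402, -0.26623665,  1.05036201]))
(np.float64(109.33856201171875), array([ 0.49602195, -0.26607097,  1.05626587]))
(np.float64(109.64080047607422), array([ 0.49565752, -0.26478569,  1.02330102]))
(np.float64(109.87073516845703), array([ 0.49519441, -0.26618086,  1.05153775]))
(np.float64(109.91831970214844), array([ 0.49581926, -0.2655903 ,  1.06776404]))
```

View pics/ov2.png

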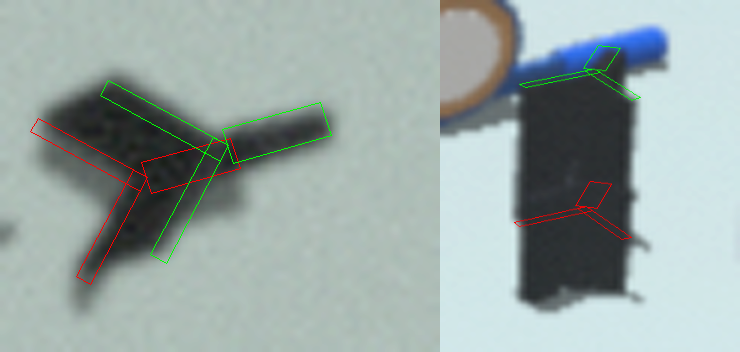

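```bash
cat > go.py <<'E'
from look import *
from scipy.spatial.transform import Rotation as R
P=[0.5295,0.0722,0.165]
def Rd(psi): # tool down, x axis at yaw psi
    x=np.array([np.cos(psi),np.sin(psi),0]);z=np.array([0,0,-1.]);return np.c_[x,np.cross(z,x),z]
def wheel(n):
    a={'nr':(-.04,-.08),'nl':(-.04,.08),'fr':(.04,-.08)}[n]; c,s=np.cos(P[2]),np.sin(P[2])
    return np.array([P[0]+c*a[0]-s*a[1],P[1]+s*a[0]+c*a[1]])
def delta(pos,psi):
    st=r.get_state(); R0=R.from_rotvec(st['ee_rot']).as_matrix()
    d=R0.T@(np.array(pos)-st['ee_pos'])*100; w=R.from_matrix(R0.T@Rd(psi)).as_rotvec(degrees=True)
    print('t',round(st['time'],2),'pos',np.round(st['ee_pos'],4),'xyaw',round(np.degrees(np.arctan2(R0[1,0],R0[0,0])),2),'F',np.round(st['ft_force'],2),'w',round(st['gripper_width'],4))
    print('shift cm',np.round(d,2),'rot',np.round(w,2)); return d,w
E
python3 - <<'E'
from go import *
delta([*wheel('nr'),.225],P[2])
E
```

```text
t 2.2 pos [ 0.2706 -0.5634  0.2194] xyaw 25.66 F [-0.55 -0.05 -0.64] w 0.094
shift cm [ 44.78 -39.51  -0.56] rot [-0.    0.   16.21]
```

Request:
{"method": "drive_tool", "body": {"increments": [44.8, -39.5, -1.5, 0, 0, 16.2, 0.55, 44.8, -39.5, -1.5, 0, 0, 16.2, 0.55, 44.8, -39.5, -1.5, 0, 0, 16.2, 0.55, 44.8, -39.5, -1.5, 0, 0, 16.2, 0.55, 44.8, -39.5, -1.5, 0, 0, 16.2, 0.55, 44.8, -39.5, -1.5, 0, 0, 16.2, 0.55, 44.8, -39.5, -1.5, 0, 0, 16.2, 0.55, 44.8, -39.5, -1.5, 0, 0, 16.2, 0.55, 44.8, -39.5, -1.5, 0, 0, 16.2, 0.55, 44.8, -39.5, -1.5, 0, 0, 16.2, 0.55], "squeeze": 20}}

```text
time: 3.2
ee_pos: [0.4658, -0.1012, 0.2324]
ee_rot: [3.131, 0.259, 0.001]
ft_force: [0.7, -1.0, 0.1]
gripper_width: 0.0426
```

```bash
python3 - <<'E'
from go import *
delta([*wheel('nr'),.225],P[2])
E
```

```text
t 3.2 pos [ 0.4658 -0.1012  0.2324] xyaw 9.44 F [ 0.75 -1.    0.12] w 0.0426
shift cm [ 5.13 -8.06  0.74] rot [ 0.02 -0.03 -0.01]
```

Request:
{"method": "drive_tool", "body": {"increments": [5.1, -8.1, 0.5, 0, 0, 0, 0.55, 5.1, -8.1, 0.5, 0, 0, 0, 0.55, 5.1, -8.1, 0.5, 0, 0, 0, 0.55, 5.1, -8.1, 0.5, 0, 0, 0, 0.55]}}

```text
time: 3.6
ee_pos: [0.5029, -0.0122, 0.2273]
ee_rot: [3.13, 0.262, 0.001]
ft_force: [0.0, -1.3, 0.6]
gripper_width: 0.0419
```

```bash
python3 - <<'E'
from go import *
delta([*wheel('nr'),.180],P[2]); save('wrist','w1');save('side','s1')
E
```

```text
t 3.6 pos [ 0.5029 -0.0122  0.2273] xyaw 9.56 F [ 0.   -1.34  0.61] w 0.0419
shift cm [0.   0.11 4.73] rot [ 0.02 -0.02  0.11]
```

View pics/w1.png

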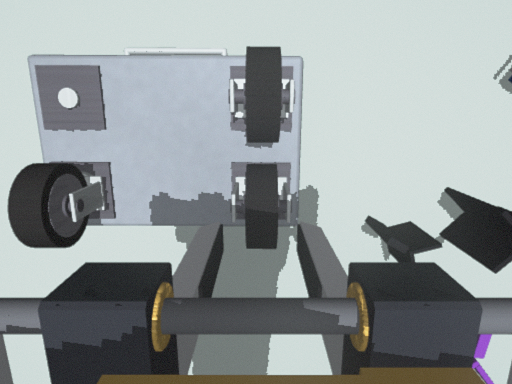

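Request:
{"method": "drive_tool", "body": {"increments": [0, 0.1, 2.5, 0, 0, 0, 0.55, 0, 0.1, 4.6, 0, 0, 0, 0.55, 0, 0.1, 4.6, 0, 0, 0, 0.55]}}

```text
time: 4.0
ee_pos: [0.5013, -0.0164, 0.1795]
ee_rot: [3.131, 0.254, -0.005]
ft_force: [-0.3, 0.4, 1.4]
gripper_width: 0.0425
```

Request:
{"method": "drive_tool", "body": {"increments": [0, -0.2, 0, 0, 0, 0, 0.55, 0, -0.4, 0, 0, 0, 0, 0.55, 0, -0.5, 0, 0, 0, 0, 0.55, 0, -0.5, 0, 0, 0, 0, 0.55]}}

```text
time: 4.4
ee_pos: [0.5008, -0.0113, 0.1802]
ee_rot: [3.131, 0.254, -0.003]
ft_force: [-0.2, -0.2, 0.8]
gripper_width: 0.0424
```

```bash
cat > f.py <<'E'
from go import *
def show():
    F=[];
    for _ in range(1):
        st=r.get_state(); 
    c,s=np.cos(P[2]),np.sin(P[2]); yh=np.array([-s,c]); 
    print('t',round(st['time'],2),'Fcad x,y,z',np.round([st['ft_force'][0]*c+st['ft_force'][1]*s,st['ft_force'][:2]@yh,st['ft_force'][2]],2),'caddy-y',np.round(((st['ee_pos'][:2]-P[:2])@yh)*1000,2),'z',round(st['ee_pos'][2],4),'w',round(st['gripper_width']*1000,2),'tq',np.round(st['torque'],2))
E
python3 - <<'E'
from f import *
show(); save('wrist','w2')
E
```

```text
t 4.4 Fcad x,y,z [-0.26 -0.18  0.76] caddy-y -77.64 z 0.1802 w 42.43 tq [-0.02  0.01 -0.02]
```

View pics/w2.png

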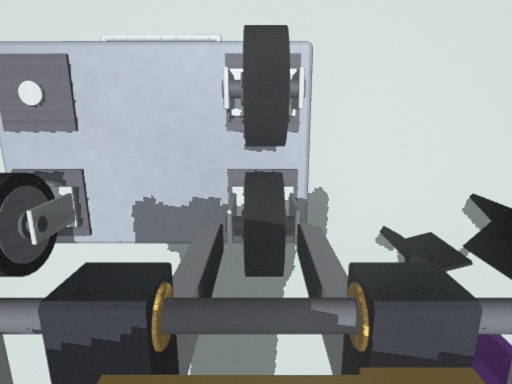

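Request:
{"method": "drive_tool", "body": {"increments": [0, -0.15, 0, 0, 0, 0, 0.55, 0, -0.3, 0, 0, 0, 0, 0.55, 0, -0.3, 0, 0, 0, 0, 0.55]}}

```text
time: 4.75
ee_pos: [0.5002, -0.0081, 0.1801]
ee_rot: [3.131, 0.254, -0.003]
ft_force: [0.1, -0.5, -0.3]
gripper_width: 0.0421
```

```bash
python3 -c "
from f import *
show()"
```

```text
t 4.75 Fcad x,y,z [ 0.02 -0.54 -0.25] caddy-y -74.44 z 0.1801 w 42.15 tq [0.04 0.01 0.01]
```

Request:
{"method": "drive_tool", "body": {"increments": [0, -0.1, 0, 0, 0, 0, 0.55, 0, -0.2, 0, 0, 0, 0, 0.55, 0, -0.2, 0, 0, 0, 0, 0.55]}}

```text
time: 5.05
ee_pos: [0.4999, -0.006, 0.1801]
ee_rot: [3.131, 0.254, -0.003]
ft_force: [0.2, 0.9, -0.0]
gripper_width: 0.0422
```

```bash
python3 -c "
from f import *
show()"
```

```text
t 5.05 Fcad x,y,z [ 0.36  0.86 -0.04] caddy-y -72.31 z 0.1801 w 42.22 tq [ 0.03  0.   -0.  ]
```

Request:
{"method": "drive_tool", "body": {"increments": [0, -0.1, 0, 0, 0, 0, 0.55, 0, -0.1, 0, 0, 0, 0, 0.55]}}

```text
time: 5.25
ee_pos: [0.4997, -0.0049, 0.1801]
ee_rot: [3.131, 0.255, -0.004]
ft_force: [-0.1, -0.4, 0.6]
gripper_width: 0.0426
```

Request:
{"method": "drive_tool", "body": {"increments": [0, -0.1, 0, 0, 0, 0, 0.55, 0, -0.1, 0, 0, 0, 0, 0.55]}}

```text
time: 5.45
ee_pos: [0.4996, -0.0037, 0.1801]
ee_rot: [3.131, 0.255, -0.003]
ft_force: [0.6, 0.0, 0.6]
gripper_width: 0.0423
```

Request:
{"method": "drive_tool", "body": {"increments": [0, -0.1, 0, 0, 0, 0, 0.55, 0, -0.1, 0, 0, 0, 0, 0.55]}}

```text
time: 5.65
ee_pos: [0.4995, -0.0028, 0.1802]
ee_rot: [3.13, 0.255, -0.003]
ft_force: [0.5, -1.1, 0.1]
gripper_width: 0.0423
```

```bash
python3 -c "
from f import *
show()"
```

```text
t 5.65 Fcad x,y,z [ 0.26 -1.18  0.13] caddy-y -69.05 z 0.1802 w 42.31 tq [-0.24 -0.07  0.01]
```

Request:
{"method": "drive_tool", "body": {"increments": [0, -0.1, 0, 0, 0, 0, 0.55, 0, -0.1, 0, 0, 0, 0, 0.55]}}

```text
time: 5.85
ee_pos: [0.4993, -0.0019, 0.1802]
ee_rot: [3.13, 0.255, -0.003]
ft_force: [-1.0, -1.4, 0.5]
gripper_width: 0.0425
```

```bash
python3 -c "
from f import *
show()"
```

```text
t 5.85 Fcad x,y,z [-1.19 -1.26  0.55] caddy-y -68.1 z 0.1802 w 42.52 tq [-0.41 -0.03  0.04]
```

Request:
{"method": "drive_tool", "body": {"increments": [0, -0.1, 0, 0, 0, 0, 0.55, 0, -0.1, 0, 0, 0, 0, 0.55]}}

```text
time: 6.05
ee_pos: [0.4993, -0.0008, 0.1803]
ee_rot: [3.13, 0.255, -0.003]
ft_force: [0.1, -2.1, 2.7]
gripper_width: 0.0425
```

```bash
python3 -c "
from f import *
show()"
```

```text
t 6.05 Fcad x,y,z [-0.21 -2.08  2.65] caddy-y -67.02 z 0.1803 w 42.46 tq [-0.39 -0.06  0.03]
```

Request:
{"method": "drive_tool", "body": {"increments": [0, -0.1, 0, 0, 0, 0, 0.55, 0, -0.1, 0, 0, 0, 0, 0.55]}}

```text
time: 6.25
ee_pos: [0.4992, -0.0004, 0.1804]
ee_rot: [3.129, 0.254, -0.002]
ft_force: [0.5, -6.1, 3.2]
gripper_width: 0.0423
```

```bash
python3 -c "
from f import *
show()"
```

```text
t 6.25 Fcad x,y,z [-0.49 -6.05  3.2 ] caddy-y -66.65 z 0.1804 w 42.27 tq [-1.44 -0.22 -0.02]
```

Request:
{"method": "drive_tool", "body": {"increments": [0, -0.1, 0, 0, 0, 0, 0.55, 0, -0.1, 0, 0, 0, 0, 0.55]}}

```text
time: 6.45
ee_pos: [0.4992, -0.0003, 0.1805]
ee_rot: [3.128, 0.253, -0.002]
ft_force: [1.2, -7.5, 1.7]
gripper_width: 0.0422
```

```bash
python3 -c "
from f import *
show()"
```

```text
t 6.45 Fcad x,y,z [-0.   -7.56  1.67] caddy-y -66.5 z 0.1805 w 42.15 tq [-1.85 -0.33  0.01]
```

```bash
python3 -c "
from f import *
save('wrist','w3');show()"
```

```text
t 6.5 Fcad x,y,z [ 0.05 -7.27  2.51] caddy-y -66.52 z 0.1804 w 42.19 tq [-1.82 -0.37  0.04]
```

Request:
{"method": "drive_tool", "body": {"increments": [0, 0.5, 0, 0, 0, 0, 0.55, 0, 1.0, 0, 0, 0, 0, 0.55, 0, 1.6, 0, 0, 0, 0, 0.55, 0, 1.9, 0, 0, 0, 0, 0.55, 0, 1.9, 0, 0, 0, 0, 0.55]}}

```text
time: 7.0
ee_pos: [0.5023, -0.0195, 0.1805]
ee_rot: [3.129, 0.252, -0.002]
ft_force: [-0.3, -0.1, -0.5]
gripper_width: 0.0422
```

```bash
python3 -c "
from f import *
show();save('wrist','w4')
import cv2
a=[cv2.imread(f'pics/w{i}.png')[150:300,180:350] for i in (2,3,4)]
cv2.imwrite('pics/c34.png',cv2.resize(np.hstack(a),None,fx=1.55,fy=2))"
```

```text
t 7.0 Fcad x,y,z [-0.29 -0.01 -0.51] caddy-y -85.97 z 0.1805 w 42.19 tq [0.04 0.01 0.  ]
```

View pics/c34.png

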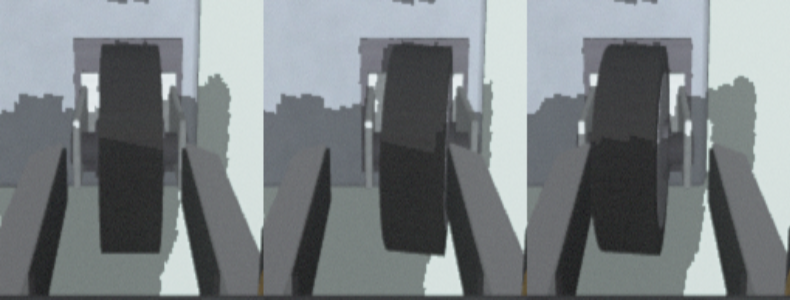

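Request:
{"method": "drive_tool", "body": {"increments": [0, 0.1, 0, 0, 0, 0, 0.55, 0, 0.2, 0, 0, 0, 0, 0.55, 0, 0.3, 0, 0, 0, 0, 0.55]}}

```text
time: 7.35
ee_pos: [0.5027, -0.022, 0.1805]
ee_rot: [3.129, 0.253, -0.002]
ft_force: [-0.0, 0.1, 0.2]
gripper_width: 0.0427
```

```bash
python3 -c "
from f import *
show()"
```

```text
t 7.35 Fcad x,y,z [-0.02  0.07  0.17] caddy-y -88.53 z 0.1805 w 42.72 tq [ 0.15  0.05 -0.02]
```

Request:
{"method": "drive_tool", "body": {"increments": [0, 0.1, 0, 0, 0, 0, 0.55, 0, 0.2, 0, 0, 0, 0, 0.55]}}

```text
time: 7.55
ee_pos: [0.5031, -0.0239, 0.1806]
ee_rot: [3.129, 0.253, -0.002]
ft_force: [-0.4, 1.3, 0.2]
gripper_width: 0.0428
```

```bash
python3 -c "
from f import *
show()"
```

```text
t 7.55 Fcad x,y,z [-0.17  1.34  0.22] caddy-y -90.5 z 0.1806 w 42.76 tq [0.46 0.12 0.03]
```

Request:
{"method": "drive_tool", "body": {"increments": [0, 0.1, 0, 0, 0, 0, 0.55, 0, 0.1, 0, 0, 0, 0, 0.55]}}

```text
time: 7.75
ee_pos: [0.5033, -0.0249, 0.1806]
ee_rot: [3.129, 0.253, -0.002]
ft_force: [0.7, 1.1, 2.0]
gripper_width: 0.0422
```

Request:
{"method": "drive_tool", "body": {"increments": [0, 0.1, 0, 0, 0, 0, 0.55, 0, 0.1, 0, 0, 0, 0, 0.55]}}

```text
time: 7.95
ee_pos: [0.5035, -0.026, 0.1806]
ee_rot: [3.129, 0.253, -0.001]
ft_force: [-0.3, 1.6, 3.1]
gripper_width: 0.0424
```

```bash
python3 -c "
from f import *
show()"
```

```text
t 7.95 Fcad x,y,z [-0.05  1.59  3.07] caddy-y -92.58 z 0.1806 w 42.43 tq [ 0.42  0.11 -0.03]
```

Request:
{"method": "drive_tool", "body": {"increments": [0, 0.1, 0, 0, 0, 0, 0.55, 0, 0.1, 0, 0, 0, 0, 0.55]}}

```text
time: 8.15
ee_pos: [0.5037, -0.0265, 0.1807]
ee_rot: [3.13, 0.253, -0.002]
ft_force: [-1.0, 4.7, 2.3]
gripper_width: 0.0427
```

```bash
python3 -c "
from f import *
show()"
```

```text
t 8.15 Fcad x,y,z [-0.22  4.82  2.31] caddy-y -93.15 z 0.1807 w 42.74 tq [ 1.18  0.29 -0.  ]
```

Request:
{"method": "drive_tool", "body": {"increments": [0, 0.08, 0, 0, 0, 0, 0.55, 0, 0.08, 0, 0, 0, 0, 0.55]}}

```text
time: 8.35
ee_pos: [0.5037, -0.0266, 0.1807]
ee_rot: [3.13, 0.255, -0.002]
ft_force: [-1.9, 5.6, 3.3]
gripper_width: 0.0424
```

```bash
python3 -c "
from f import *
show()"
```

```text
t 8.35 Fcad x,y,z [-0.97  5.88  3.28] caddy-y -93.22 z 0.1807 w 42.43 tq [1.52 0.37 0.02]
```

Request:
{"method": "drive_tool", "body": {"increments": [0, 0.08, 0, 0, 0, 0, 0.55, 0, 0.08, 0, 0, 0, 0, 0.55, 0, 0.08, 0, 0, 0, 0, 0.55]}}

```text
time: 8.65
ee_pos: [0.5037, -0.0266, 0.1807]
ee_rot: [3.131, 0.256, -0.002]
ft_force: [-1.2, 6.5, 3.5]
gripper_width: 0.0423
```

```bash
python3 -c "
from f import *
show();save('wrist','w5');show()
import cv2
a=[cv2.imread(f'pics/w{i}.png')[150:300,180:350] for i in (3,5)]
cv2.imwrite('pics/c35.png',cv2.resize(np.hstack(a),None,fx=2,fy=2))"
```

```text
t 8.65 Fcad x,y,z [-0.1   6.64  3.49] caddy-y -93.26 z 0.1807 w 42.31 tq [ 1.66  0.42 -0.03]
t 8.7 Fcad x,y,z [-0.14  6.04  2.49] caddy-y -93.29 z 0.1807 w 42.5 tq [ 1.7   0.37 -0.01]
```

View pics/c35.png

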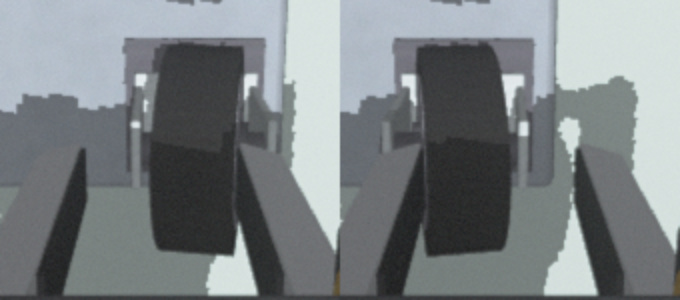

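Request:
{"method": "drive_tool", "body": {"increments": [0, -0.9, 0, 0, 0, 0, 0.55, 0, -1.0, -2, 0, 0, 0, 0.55, 0, -1.0, -6, 0, 0, 0, 0.55, 0, -1.0, -7, 0, 0, 0, 0.55]}}

```text
time: 9.1
ee_pos: [0.5033, -0.0164, 0.254]
ee_rot: [3.13, 0.256, 0.004]
ft_force: [0.3, 0.9, -0.0]
gripper_width: 0.0424
```

```bash
python3 - <<'E'
from f import *
show(); delta([.504,-.297,.25],np.radians(104))
E
```

```text
t 9.1 Fcad x,y,z [ 0.41  0.82 -0.04] caddy-y -83.07 z 0.254 w 42.37 tq [-0.01 -0.01 -0.02]
t 9.1 pos [ 0.5033 -0.0164  0.254 ] xyaw 9.35 F [ 0.27  0.88 -0.04] w 0.0424
shift cm [-4.49 27.7   0.42] rot [ 1.700e-01 -5.000e-02 -9.465e+01]
```

Request:
{"method": "drive_tool", "body": {"increments": [-4.5, 27.7, 0.4, 0.2, 0, -94.5, 0.55, -4.5, 27.7, 0.4, 0.2, 0, -94.5, 0.55, -4.5, 27.7, 0.4, 0.2, 0, -94.5, 0.55, -4.5, 27.7, 0.4, 0.2, 0, -94.5, 0.55, -4.5, 27.7, 0.4, 0.2, 0, -94.5, 0.55, -4.5, 27.7, 0.4, 0.2, 0, -94.5, 0.55, -4.5, 27.7, 0.4, 0.2, 0, -94.5, 0.55, -4.5, 27.7, 0.4, 0.2, 0, -94.5, 0.55, -4.5, 27.7, 0.4, 0.2, 0, -94.5, 0.55, -4.5, 27.7, 0.4, 0.2, 0, -94.5, 0.55]}}

```text
time: 10.1
ee_pos: [0.5038, -0.2969, 0.2496]
ee_rot: [-2.228, -2.213, -0.0]
ft_force: [-0.7, 0.1, 0.0]
gripper_width: 0.0423
```

Request:
{"method": "drive_tool", "body": {"increments": [0, 0, 0, 0, 0, -8, 0.55, 0, 0, 0, 0, 0, -8, 0.55, 0, 0, 0, 0, 0, -8, 0.55]}}

```text
time: 10.4
ee_pos: [0.5037, -0.2969, 0.2494]
ee_rot: [-2.074, -2.358, -0.0]
ft_force: [0.4, 0.1, -0.1]
gripper_width: 0.0427
```

```bash
python3 - <<'E'
from f import *
show(); delta([.504,-.297,.25],np.radians(104)); save('wrist','w6')
E
```

```text
t 10.4 Fcad x,y,z [ 0.36 -0.01 -0.15] caddy-y -359.85 z 0.2494 w 42.73 tq [-0.01 -0.15  0.  ]
t 10.4 pos [ 0.5037 -0.2969  0.2494] xyaw 97.34 F [ 0.36  0.05 -0.15] w 0.0427
shift cm [-0.01  0.03 -0.06] rot [-0.03 -0.06 -6.66]
```

View pics/w6.png

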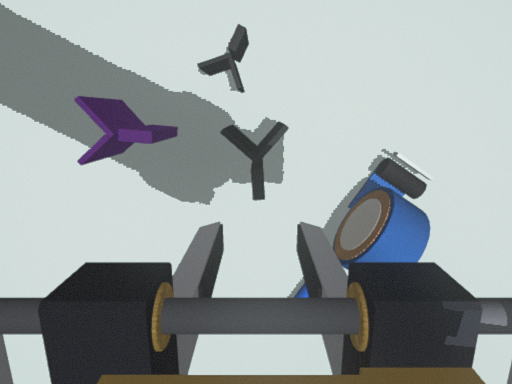

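```bash
cat > wf.py <<'E'
from gfit import *
from scipy.spatial.transform import Rotation as R
def wsnap(name):
    st=r.get_state(); s=save('wrist',name)
    Tt=np.eye(4);Tt[:3,:3]=R.from_rotvec(st['ee_rot']).as_matrix();Tt[:3,3]=st['ee_pos']
    s['view']=np.linalg.inv(Tt@s['mount']); return s
def wfit(s,win,init,thr=170,z0=0.0):
    w=s['pixels'].astype(int).sum(2)[win[1]:win[3],win[0]:win[2]]
    o=(w<thr).astype(np.float32)
    f=lambda p: np.abs(cv2.GaussianBlur(mask(s,p,win=win)-o,(0,0),1.0)).sum()
    x=np.array(init)
    best=None
    for k in range(3):
        q=minimize(f,x,method='Nelder-Mead',options=dict(initial_simplex=[x,x+[.01,0,0],x+[0,.01,0],x+[0,0,.15]]))
        x=q.x
    return x,q.fun,o.sum()
E
python3 - <<'E'
from wf import *
from f import *
s=wsnap('w7'); win=(210,110,305,215)
w=s['pixels'].astype(int).sum(2); print(w[182,258],w[150,240],w[140,275],w[190,230])
for thr in (150,200,250):
    p,e,n=wfit(s,win,[.496,-.266,1.03],thr); print(thr,p,e,n)
p,e,n=wfit(s,win,[.496,-.266,1.03],200)
pol=[(T(p,np.c_[b,np.full(4,z)]),c) for b in boxes() for z,c in ((0,(0,0,255)),(.1,(0,255,0)))]
overlay(s,pol,(200,100,310,220),5,'ov3.png')
fin=T(p,[[-.0225,-.0225,0]])[0]; print(fin)
delta([fin[0],fin[1],.25],p[2]+np.pi/4)
E
```

```text
192 274 250 646
150 [ 0.45933333 -0.16488889  0.29666667] 62.000003814697266 62.0
200 [ 0.49544281 -0.26773842  0.97991249] 384.2669677734375 1236.0
250 [ 0.49541995 -0.26836361  0.97799803] 163.43975830078125 1467.0
[ 0.50159326 -0.29895815  0.        ]
t 10.5 pos [ 0.5038 -0.2969  0.2496] xyaw 97.4 F [-0.31 -0.42 -0.07] w 0.0423
shift cm [-0.18 -0.24 -0.04] rot [-0.03 -0.05 -3.74]
```

View pics/ov3.png

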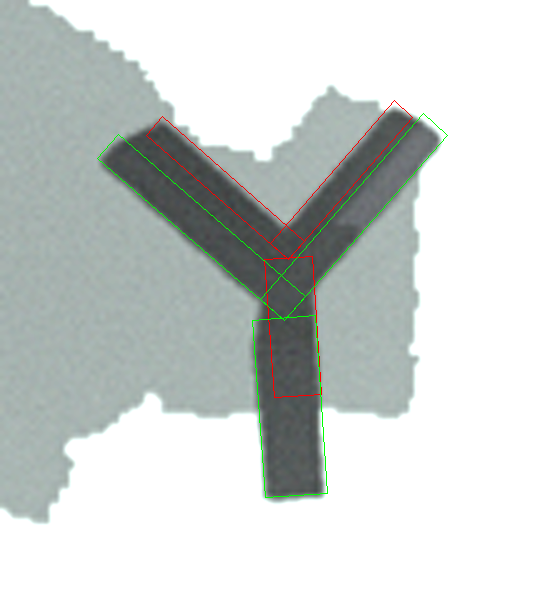

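Request:
{"method": "drive_tool", "body": {"increments": [-0.18, -0.24, 0, 0, 0, -3.6, 0.55, -0.18, -0.24, 4, 0, 0, -3.6, 0.55, -0.18, -0.24, 9, 0, 0, -3.6, 0.55, -0.18, -0.24, 13, 0, 0, -3.6, 0.55, -0.18, -0.24, 16, 0, 0, -3.6, 0.55, -0.18, -0.24, 17.3, 0, 0, -3.6, 0.55, -0.18, -0.24, 17.3, 0, 0, -3.6, 0.55]}}

```text
time: 11.2
ee_pos: [0.5011, -0.2984, 0.0755]
ee_rot: [-1.998, -2.421, 0.0]
ft_force: [0.6, -0.5, 1.2]
gripper_width: 0.0421
```

```bash
python3 - <<'E'
from f import *
show(); delta([.5017,-.2992,.076],.977+np.pi/4); save('wrist','w8')
E
```

```text
t 11.2 Fcad x,y,z [ 0.52 -0.59  1.22] caddy-y -360.9 z 0.0755 w 42.09 tq [-0.03 -0.1  -0.02]
t 11.2 pos [ 0.5011 -0.2984  0.0755] xyaw 100.94 F [ 0.61 -0.49  1.22] w 0.0421
shift cm [-0.09  0.05 -0.05] rot [-0.12 -0.13 -0.04]
```

View pics/w8.png

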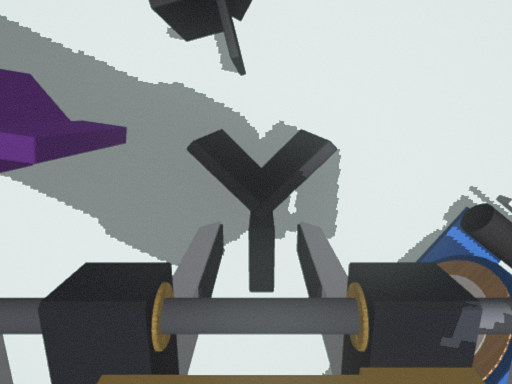

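Request:
{"method": "drive_tool", "body": {"increments": [0, 0, 0, 0, 0, 0, 1, 0, 0, 0, 0, 0, 0, 1, 0, 0, 0, 0, 0, 0, 1, 0, 0, 0, 0, 0, 0, 1, 0, 0, 0, 0, 0, 0, 1], "squeeze": 35}}

```text
time: 11.75
ee_pos: [0.502, -0.299, 0.0775]
ee_rot: [-1.999, -2.423, -0.0]
ft_force: [-1.5, -0.5, 7.2]
gripper_width: 0.0118
```

Request:
{"method": "drive_tool", "body": {"increments": [0, 0, -1, 0, 0, 0, 1, 0, 0, -4, 0, 0, 0, 1, 0, 0, -8, 0, 0, 0, 1, 0, 0, -12, 0, 0, 0, 1, 0, 0, -13, 0, 0, 0, 1]}}

```text
time: 12.25
ee_pos: [0.5035, -0.2996, 0.2124]
ee_rot: [1.996, 2.419, 0.001]
ft_force: [-0.5, 0.4, -1.8]
gripper_width: 0.0117
```

```bash
python3 - <<'E'
from f import *
show(); c,s=np.cos(P[2]),np.sin(P[2])
k=np.array([-.075-.0225-.01,-.115-.0225-.01]); t=[P[0]+c*k[0]-s*k[1],P[1]+s*k[0]+c*k[1]]
print(t); delta([*t,.2],P[2]+np.pi/4); save('wrist','w9')
E
```

```text
t 12.25 Fcad x,y,z [-0.43  0.43 -1.79] caddy-y -362.45 z 0.2124 w 11.68 tq [-0.06 -0.18  0.03]
[np.float64(0.4476872456213636), np.float64(-0.09095383299506302)]
t 12.25 pos [ 0.5035 -0.2996  0.2124] xyaw 100.95 F [-0.5   0.35 -1.79] w 0.0117
shift cm [21.55 -1.52  1.15] rot [ 0.3  0.1 46.5]
```

View pics/w9.png

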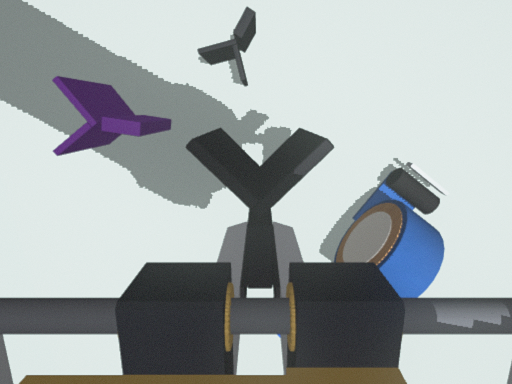

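```bash
cat >> wf.py <<'E'
def mask3(s,p,zf,win,ss=8):
    x0,y0,x1,y1=win; m=np.zeros(((y1-y0)*ss,(x1-x0)*ss),np.uint8)
    for b in boxes():
        P=np.vstack([np.c_[b,np.full(4,zf)],np.c_[b,np.full(4,zf+.1)]])
        q=(proj(s,T(p,P))-[x0,y0]+.5)*ss
        cv2.fillConvexPoly(m,cv2.convexHull(q.astype(np.float32)).round().astype(np.int32),1)
    return cv2.resize(m.astype(np.float32),(x1-x0,y1-y0),interpolation=cv2.INTER_AREA)
def wfit3(s,win,init,zf,thr):
    w=s['pixels'].astype(int).sum(2)[win[1]:win[3],win[0]:win[2]]
    o=(w<thr).astype(np.float32)
    f=lambda p: np.abs(cv2.GaussianBlur(mask3(s,p,zf,win)-o,(0,0),1.0)).sum()
    x=np.array(init)
    for k in range(3):
        q=minimize(f,x,method='Nelder-Mead',options=dict(initial_simplex=[x,x+[.005,0,0],x+[0,.005,0],x+[0,0,.1]])); x=q.x
    return x,q.fun,o.sum()
E
python3 - <<'E'
from wf import *
from go import Rd
s=wsnap('w10'); st=r.get_state(); R0=R.from_rotvec(st['ee_rot']).as_matrix(); psi=np.arctan2(R0[1,0],R0[0,0])
zf=st['ee_pos'][2]-.0772
x0=[*(st['ee_pos'][:2]+.0318*np.array([np.cos(psi),np.sin(psi)])),psi-np.pi/4]
win=(170,115,350,220)
for thr in (220,260,300):
    p,e,n=wfit3(s,win,x0,zf,thr)
    rel=R0.T@(np.array([p[0],p[1],st['ee_pos'][2]])-st['ee_pos'])
    print(thr,p,e,n,'rel tool mm',rel*1000,'yaw rel',np.degrees(p[2]-psi+np.pi/4))
pol=[(T(p,np.c_[b,np.full(4,z+zf)]),c) for b in boxes() for z,c in ((0,(0,0,255)),(.1,(0,255,0)))]
overlay(s,pol,(170,110,350,290),4,'ov4.png')
E
```

```text
220 [ 0.49638738 -0.26909277  0.98187474] 992.001220703125 5637.0 rel tool mm [30.93347772 -0.33827454 -0.05922555] yaw rel 0.3218694153765269
260 [ 0.4965086  -0.2692505   0.97854308] 629.9547119140625 6013.0 rel tool mm [30.75561184 -0.24917802 -0.05871763] yaw rel 0.1309794978680397
300 [ 0.49642617 -0.26950322  0.97382449] 342.938232421875 6307.0 rel tool mm [30.52312041 -0.37804918 -0.05852488] yaw rel -0.13937592634996107
```

View pics/ov4.png

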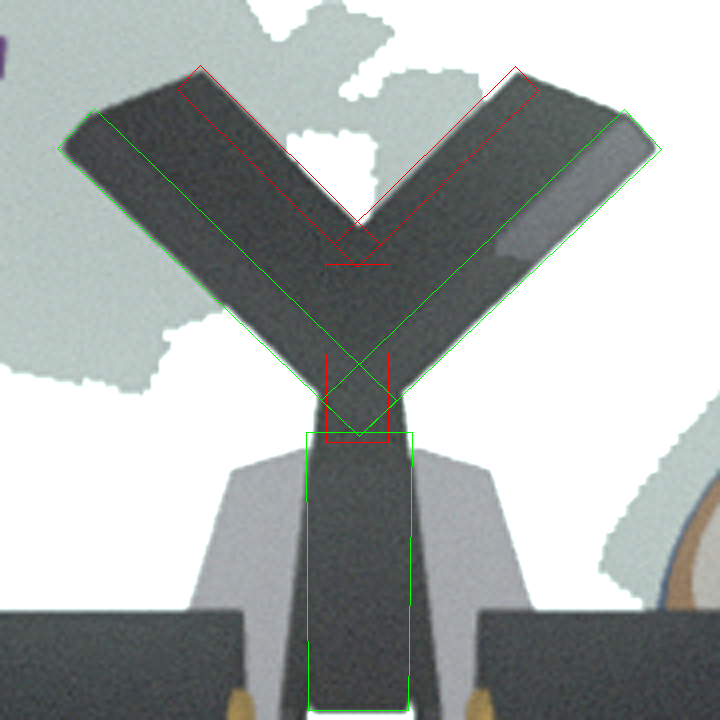

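```bash
cat >> go.py <<'E'
def seat(off,z):
    c,s=np.cos(P[2]),np.sin(P[2]); k=(-.075,-.115); cor=np.array([P[0]+c*k[0]-s*k[1],P[1]+s*k[0]+c*k[1]])
    a=P[2]+np.pi/4; d=np.array([np.cos(a),np.sin(a)])
    return delta([*(cor-(.0307+off)*d),z],a)
E
python3 -c "
from go import *
seat(.016,.21)"
```

```text
t 12.35 pos [ 0.5026 -0.2994  0.2093] xyaw 100.94 F [-0.33  0.14 -1.44] w 0.0118
shift cm [21.46 -1.49 -0.11] rot [ 0.15  0.06 46.48]
```

Request:
{"method": "drive_tool", "body": {"increments": [5, -0.3, -0.5, 0.1, 0, 8, 1, 10, -0.7, -0.5, 0.1, 0, 16, 1, 14, -1, -0.5, 0.1, 0, 24, 1, 17, -1.2, -0.5, 0.1, 0, 32, 1, 19.5, -1.4, -0.5, 0.1, 0, 40, 1, 21.4, -1.5, -0.5, 0.1, 0, 46.5, 1, 21.4, -1.5, -0.5, 0.1, 0, 46.5, 1, 21.4, -1.5, -0.5, 0.1, 0, 46.5, 1]}}

```text
time: 13.15
ee_pos: [0.4467, -0.0921, 0.2129]
ee_rot: [2.792, 1.44, -0.002]
ft_force: [0.1, -0.9, -1.6]
gripper_width: 0.0117
```

```bash
python3 - <<'E'
from go import *
from wf import wsnap,overlay,boxes,T
d,w=seat(.016,.082)
s=wsnap('w11')
b=(-.075,.075,-.115,.115)
from ov import rect
overlay(s,[(T(P,rect(*b,0)),(0,0,255)),(T(P,rect(*b,.1)),(0,255,0))],(0,0,512,384),1.5,'ov5.png')
E
```

```text
t 13.15 pos [ 0.4467 -0.0921  0.2129] xyaw 54.57 F [ 0.08 -0.85 -1.63] w 0.0117
shift cm [9.000e-02 1.000e-02 1.309e+01] rot [-0.02  0.07  0.11]
```

View pics/ov5.png

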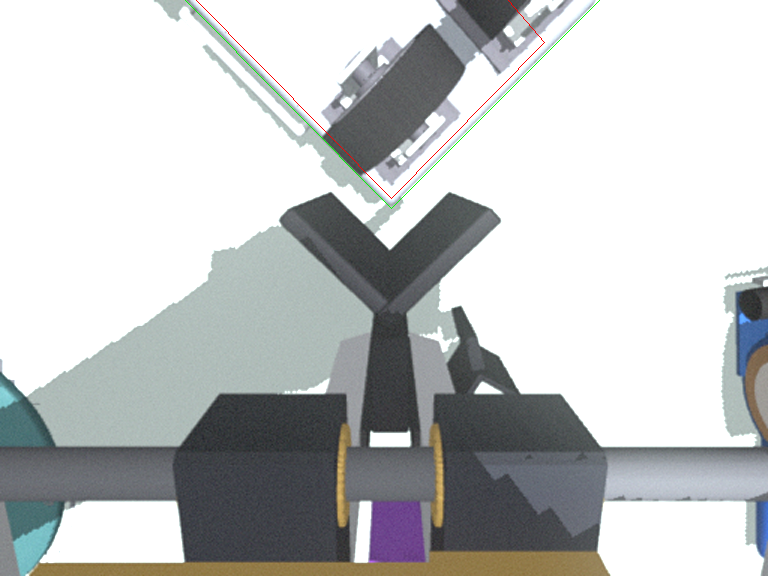

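```bash
python3 - <<'E'
from wf import *
st=r.get_state(); s=wsnap('w12'); V=s['view'];C=-V[:3,:3].T@V[:3,3]
R0=R.from_rotvec(st['ee_rot']).as_matrix()
for px in ((458,308),(470,348),(450,390),(520,393)):
    u=np.array([(px[0]/1.5-s['cx'])/s['fx'],(px[1]/1.5-s['cy'])/s['fy'],1]); d=V[:3,:3].T@u
    for z in (0,.07):
        q=C+d*(z-C[2])/d[2]; print(px,z,np.round(q,3),'tool',np.round((R0.T@(q-st['ee_pos']))[:2]*1000,1))
E
```

```text
(458, 308) 0 [ 0.468 -0.155  0.   ] tool [-38.4  53.8]
(458, 308) 0.07 [ 0.472 -0.133  0.07 ] tool [-18.5  43.8]
(470, 348) 0 [ 0.458 -0.189  0.   ] tool [-71.9  64.6]
(470, 348) 0.07 [ 0.463 -0.16   0.07 ] tool [-45.7  52.6]
(450, 390) 0 [ 0.424 -0.21   0.   ] tool [-108.5   49.6]
(450, 390) 0.07 [ 0.436 -0.178  0.07 ] tool [-75.5  40.3]
(520, 393) 0 [ 0.47  -0.246  0.   ] tool [-111.2  107.2]
(520, 393) 0.07 [ 0.473 -0.207  0.07 ] tool [-77.7  87.3]
```

Request:
{"method": "drive_tool", "body": {"increments": [0.1, 0, 4, 0, 0, 0, 1, 0.1, 0, 8, 0, 0, 0, 1, 0.1, 0, 11, 0, 0, 0, 1, 0.1, 0, 12.6, 0, 0, 0, 1, 0.1, 0, 13.1, 0, 0, 0, 1, 0.1, 0, 13.1, 0, 0, 0, 1, 0.1, 0, 13.1, 0, 0, 0, 1]}}

```text
time: 13.95
ee_pos: [0.448, -0.0924, 0.0829]
ee_rot: [2.792, 1.437, -0.0]
ft_force: [0.6, 0.0, -1.8]
gripper_width: 0.0115
```

```bash
python3 - <<'E'
from go import *
from wf import wsnap,overlay,boxes,T
from ov import rect
seat(0,.079)
s=wsnap('w13')
b=(-.075,.075,-.115,.115)
overlay(s,[(T(P,rect(*b,0)),(0,0,255)),(T(P,rect(*b,.1)),(0,255,0))],(0,0,512,384),1.5,'ov6.png')
E
```

```text
t 13.95 pos [ 0.448  -0.0924  0.0829] xyaw 54.48 F [ 0.59  0.04 -1.84] w 0.0115
shift cm [ 1.63 -0.11  0.39] rot [0.05 0.04 0.02]
```

View pics/ov6.png

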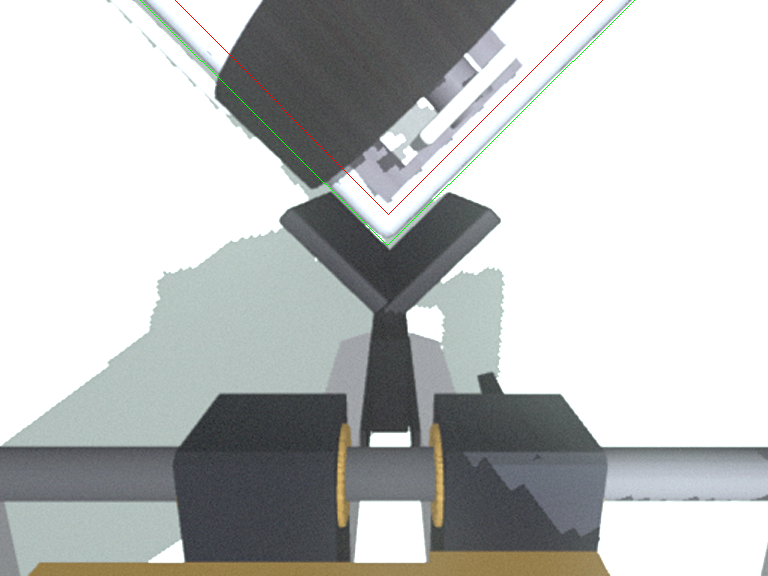

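Request:
{"method": "drive_tool", "body": {"increments": [0.3, -0.1, 0.2, 0, 0, 0, 1, 0.6, -0.1, 0.4, 0, 0, 0, 1, 0.9, -0.1, 0.4, 0, 0, 0, 1, 1.2, -0.1, 0.4, 0, 0, 0, 1, 1.2, -0.1, 0.4, 0, 0, 0, 1]}}

```text
time: 14.5
ee_pos: [0.4546, -0.0816, 0.0791]
ee_rot: [2.791, 1.438, 0.001]
ft_force: [0.5, 0.9, -1.1]
gripper_width: 0.0115
```

```bash
python3 - <<'E'
from f import *
show(); seat(0,.079)
E
```

```text
t 14.5 Fcad x,y,z [ 0.69  0.84 -1.15] caddy-y -139.39 z 0.0791 w 11.48 tq [-0.05 -0.01 -0.03]
t 14.5 pos [ 0.4546 -0.0816  0.0791] xyaw 54.52 F [ 0.54  0.94 -1.15] w 0.0115
shift cm [ 0.36 -0.02  0.01] rot [0.09 0.02 0.06]
```

Request:
{"method": "drive_tool", "body": {"increments": [0.1, 0, 0, 0, 0, 0, 1, 0.2, 0, 0, 0, 0, 0, 1, 0.2, 0, 0, 0, 0, 0, 1]}}

```text
time: 14.8
ee_pos: [0.4558, -0.0799, 0.0791]
ee_rot: [2.791, 1.438, 0.001]
ft_force: [0.0, -0.4, -0.9]
gripper_width: 0.0115
```

```bash
python3 - <<'E'
from f import *
show(); seat(0,.079)
E
```

```text
t 14.8 Fcad x,y,z [-0.02 -0.43 -0.92] caddy-y -137.92 z 0.0791 w 11.51 tq [-0.07  0.04  0.04]
t 14.8 pos [ 0.4558 -0.0799  0.0791] xyaw 54.52 F [ 0.05 -0.43 -0.92] w 0.0115
shift cm [ 0.15 -0.02  0.01] rot [0.08 0.01 0.06]
```

Request:
{"method": "drive_tool", "body": {"increments": [0.1, 0, 0, 0, 0, 0, 1, 0.15, 0, 0, 0, 0, 0, 1, 0.15, 0, 0, 0, 0, 0, 1]}}

```text
time: 15.1
ee_pos: [0.4566, -0.0788, 0.0791]
ee_rot: [2.791, 1.438, 0.0]
ft_force: [-0.0, -1.0, -1.0]
gripper_width: 0.0118
```

```bash
python3 - <<'E'
from f import *
show(); seat(0,.079)
E
```

```text
t 15.1 Fcad x,y,z [-0.18 -1.01 -1.04] caddy-y -136.94 z 0.0791 w 11.81 tq [-0.28  0.13 -0.02]
t 15.1 pos [ 0.4566 -0.0788  0.0791] xyaw 54.52 F [-0.01 -1.02 -1.04] w 0.0118
shift cm [ 0.02 -0.02  0.01] rot [0.08 0.03 0.06]
```

Request:
{"method": "drive_tool", "body": {"increments": [0.1, 0, 0, 0, 0, 0, 1, 0.1, 0, 0, 0, 0, 0, 1]}}

```text
time: 15.3
ee_pos: [0.4566, -0.0786, 0.0791]
ee_rot: [2.792, 1.437, -0.002]
ft_force: [-5.0, -4.7, 2.3]
gripper_width: 0.0117
```

```bash
python3 - <<'E'
from f import *
show(); seat(0,.079)
E
```

```text
t 15.3 Fcad x,y,z [-5.68 -3.8   2.32] caddy-y -136.82 z 0.0791 w 11.72 tq [-1.15  1.   -0.06]
t 15.3 pos [ 0.4566 -0.0786  0.0791] xyaw 54.47 F [-4.98 -4.68  2.32] w 0.0117
shift cm [ 0.01 -0.01  0.01] rot [0.05 0.1  0.01]
```

Request:
{"method": "drive_tool", "body": {"increments": [0.05, 0, 0.1, 0, 0, 0, 1, 0.05, 0, 0.2, 0, 0, 0, 1, 0.05, 0, 0.25, 0, 0, 0, 1]}}

```text
time: 15.6
ee_pos: [0.4567, -0.0788, 0.0774]
ee_rot: [2.792, 1.436, -0.004]
ft_force: [-16.4, -4.3, 40.9]
gripper_width: 0.0121
```

```bash
python3 - <<'E'
from f import *
show(); seat(0,.079)
E
```

```text
t 15.6 Fcad x,y,z [-16.86  -1.51  40.9 ] caddy-y -136.98 z 0.0774 w 12.05 tq [-0.29  3.77 -0.03]
t 15.6 pos [ 0.4567 -0.0788  0.0774] xyaw 54.43 F [-16.38  -4.26  40.9 ] w 0.0121
shift cm [ 0.01 -0.02 -0.16] rot [ 0.05  0.17 -0.02]
```

Request:
{"method": "drive_tool", "body": {"increments": [0.02, 0, -0.03, 0, 0, 0, 1, 0.02, 0, -0.03, 0, 0, 0, 1]}}

```text
time: 15.8
ee_pos: [0.4566, -0.0787, 0.0777]
ee_rot: [2.792, 1.436, -0.004]
ft_force: [-3.5, -2.4, 2.7]
gripper_width: 0.0119
```

```bash
python3 - <<'E'
from f import *
show(); seat(0,.079)
E
```

```text
t 15.8 Fcad x,y,z [-3.82 -1.84  2.72] caddy-y -136.9 z 0.0777 w 11.94 tq [-0.43  0.68 -0.01]
t 15.8 pos [ 0.4566 -0.0787  0.0777] xyaw 54.42 F [-3.47 -2.44  2.72] w 0.0119
shift cm [ 0.01 -0.01 -0.13] rot [ 0.05  0.19 -0.03]
```

Relaxed with a slight inward push; open partly to about 28 mm.

Request:
{"method": "drive_tool", "body": {"increments": [0, 0, 0, 0, 0, 0, 0.85, 0, 0, 0, 0, 0, 0, 0.7, 0, 0, 0, 0, 0, 0, 0.7, 0, 0, 0, 0, 0, 0, 0.7], "squeeze": 20}}

```text
time: 16.2
ee_pos: [0.4567, -0.0786, 0.0777]
ee_rot: [2.792, 1.436, -0.004]
ft_force: [-0.2, -0.2, 0.2]
gripper_width: 0.0279
```

```bash
python3 - <<'E'
from f import *
show(); save('wrist','w14')
E
```

```text
t 16.2 Fcad x,y,z [-0.22 -0.21  0.16] caddy-y -136.8 z 0.0777 w 27.9 tq [-0.09 -0.06 -0.03]
```

View pics/w14.png

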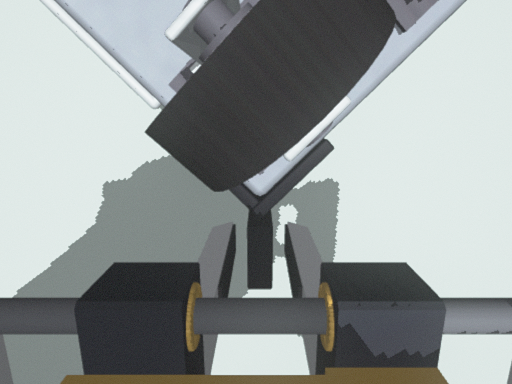

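Free of the fin at (260,250) on both sides, guard hugging the corner. Lift straight up and back away slightly.

Request:
{"method": "drive_tool", "body": {"increments": [0, 0, -2, 0, 0, 0, 0.7, 0, 0, -5, 0, 0, 0, 0.7, -0.5, 0, -9, 0, 0, 0, 0.7, -1, 0, -13, 0, 0, 0, 0.7, -2, 0, -16, 0, 0, 0, 0.7, -2, 0, -17, 0, 0, 0, 0.7]}}

```text
time: 16.85
ee_pos: [0.4458, -0.0953, 0.2507]
ee_rot: [2.79, 1.433, 0.0]
ft_force: [0.3, -0.7, -0.7]
gripper_width: 0.028
```

```bash
python3 - <<'E'
from f import *
from wf import *
show(); s=wsnap('w15'); im=s
px=cv2.imread('pics/w15.png')
P=[0.5295,0.0722,0.165]
cor=T(P,[[-.075,-.115,0]])[0]; p=[cor[0],cor[1],P[2]]
pol=[(T(p,np.c_[b,np.full(4,z)]),c) for b in boxes() for z,c in ((0,(0,0,255)),(.1,(0,255,0)))]
overlay(s,pol,(150,60,390,240),3.3,'ov7.png')
o=[]
for c,b in (('side',(190,130,310,240)),('top',(250,140,330,240))):
    o.append(cv2.resize(overlay(snapshot(c),pol,b,5,'t.png'),(400,400)))
    for d in pinpoint('guard_hollow',c)[:4]: print(c,np.round(d['centre'],4),round(d['confidence'],2))
cv2.imwrite('pics/ov8.png',np.hstack(o)); print('target',T(P,[[-.04,-.08,.05]]))
for t in ('tape_gun','hole_punch','tumbler'): print(t,[np.round(d['centre'],3) for d in pinpoint(t,'top')[:1]])
E
```

```text
t 16.85 Fcad x,y,z [ 0.19 -0.76 -0.7 ] caddy-y -151.53 z 0.2507 w 28.01 tq [-0.01 -0.01 -0.03]
side [ 0.305  -0.2712  0.045 ] 0.86
side [ 0.5056 -0.0114  0.052 ] 0.58
side [ 0.4432 -0.219   0.0401] 0.56
top [ 0.5023 -0.0144  0.051 ] 0.68
target [[ 0.50318345 -0.01328356  0.05      ]]
tape_gun [array([ 0.622, -0.388, -0.001])]
hole_punch [array([0.309, 0.419, 0.   ])]
tumbler [array([0.598, 0.426, 0.   ])]
```

View pics/ov7.png

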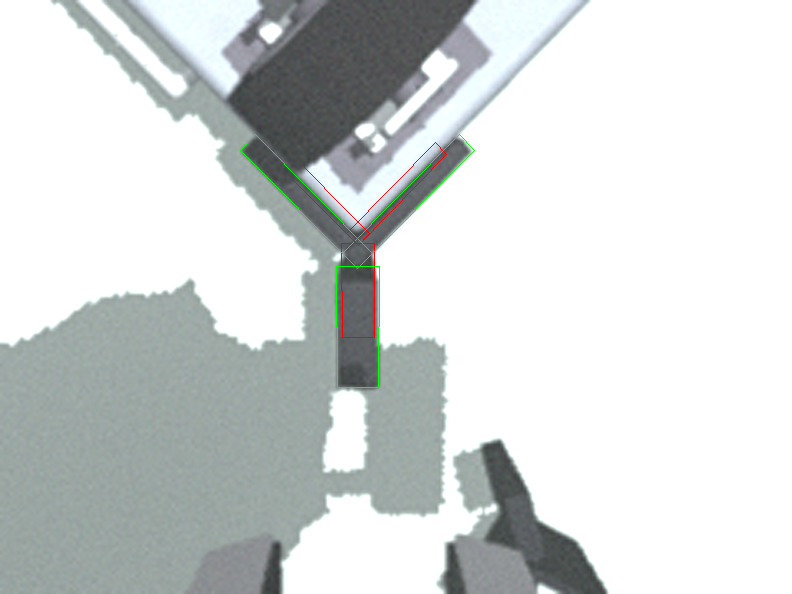

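View pics/ov8.png

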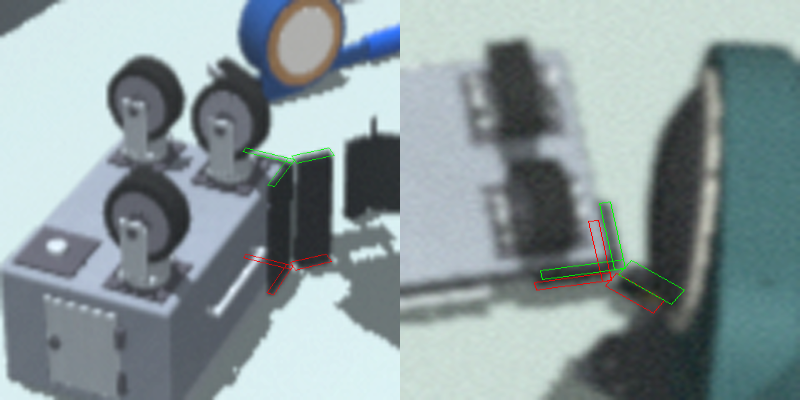

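```bash
python3 -c "
from plant import r
print(r.sign_off())"
```

```text
the job is handed in; nothing more can be done
None
```

The worn castor is the near-right one. The black guard now stands released on that corner, and I handed the job in at about 17 s.

- **Rocking:** I rocked the near-right wheel first, towards the swing-door end and then the other way. Both ways it moved easily at about 1–2 N. I held each stop at 5–7.5 N by the wrist sensor. The measured play was about 6 mm stop to stop at finger height, and the wrist pictures show the wheel tilting to each side.
- **Not rocked:** I did not rock the other two wheels, because only one is worn and this result was clear.
- **Guard choice:** I took the larger black guard and left the purple and the small black one alone.
- **Seating:** I slid the guard in until both caddy sides pushed back with about 4–6 N. Then I pressed it to the worktop, which peaked at about 41 N through the guard, let go and lifted clear.

**Last checks:**
- The guard's outline in the wrist picture lies on the computed seated pose to about a millimetre.
- The networks put the hollow point 1.5 mm (top camera) and 3 mm (side camera) from its target.
- The tape gun, hole punch and tumbler read within about 6 mm of the first top readings, which is close to the networks' own error.
- No check failed or disagreed.

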